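# Pump up the air duster until its charge pin stands out

## Task

Get the pump-up air duster on the desk ready to blow out the keyboard: push the paddle of its travel lock so that the lock's post swings out from under the plunger's head, then press the plunger down and let it spring back, again and again, until the charge pin beside it has popped fully out. It is all fingertip work: nothing is picked up, and the other things on the desk stay where they are. Finish with the plunger back up and the lock still swung clear.

Things in the scene. Friction and masses are not known exactly. Their poses are not given: they have to be found in the camera images.
- duster: air duster: upright bare-metal tank, 88 mm across, held fast to the desk by a black suction foot 100 mm across; flat deck 125 mm up. Origin: centre of its underside; z up along the pump axis. In its frame: plunger on the axis, charge pin at (0, +29 mm), travel lock's pivot at (0, -30 mm), paddle further out to -y; a blow nozzle sticks out of the side, 88 mm up, to +x+y, up to 95 mm from the axis
- plunger (a joint): how far the plunger is pressed, m: 0 = up, 0.026 = bottom of its stroke. Pressed straight down it springs back up by itself; about 5 N starts it, about 15 N reaches the bottom. While the lock's post is under its head it goes down only about 3 mm and pumps nothing
- plunger_top (a point): centre of the top of the plunger's round black head (a flat-topped mushroom 40 mm across and 14 mm thick); 182 mm above the desk when up. It moves with the plunger
- pin (a joint): how far the charge pin is out, m: 0 = in, 0.014 = fully out. Full strokes of the plunger charge the tank; the pin does not stir at first, then comes out several mm a stroke, and stays put between strokes. Full strokes needed: three to five, by the charge left inside; more if strokes are short. Once it is fully out, further strokes do nothing. Pulled up by hand, it drops back
- pin_top (a point): centre of the top of the charge pin, a bare steel pin 10 mm thick in a small brass nut on the deck; about 133 mm above the desk when in, 147 mm when fully out
- travel_lock (a joint): angle of the travel lock, rad: 0 to 0.1 at the start (post under the plunger's head), 1.2 = stop, fully swung out; positive is counter-clockwise seen from above. The post is clear of the head from about 0.55. Turns on an upright pivot at (0, -30 mm) in the duster's frame, takes about 0.5 N at the paddle, stays where it is left
- lock_paddle (a point): centre of the lock's paddle: upright dark-metal plate 26 mm long (radially), 6 mm thick, 26 mm high, beyond the tank's edge, 47 mm from the lock's pivot, on the side away from its post; centre 139 mm above the desk. At lock angle 0 it lies to the duster's -y from the pivot; pushing it to the duster's +x opens the lock
- drive: portable drive, flat black, 112x78x15 mm, loose on the desk behind the duster; to be left alone. Origin: centre of its underside
- sticky_pad: pad of sticky notes, 76x76x18 mm, loose on the desk in front of the duster; to be left alone. Origin: centre of its underside
- clip_dish: small round dish of paper clips, 68 mm across, 24 mm high, loose to the left of the duster; to be left alone. Origin: centre of its underside
- stamp: rubber stamp with a knob, 24x58x59 mm, loose at the back left; to be left alone. Origin: centre of its underside
- keys: bunch of keys, 112x120x8 mm, loose to the right; to be left alone. Origin: centre of its underside
- eraser: eraser in a sleeve, 48x23x13 mm, loose to the left of the duster; to be left alone. Origin: centre of its underside

How it is judged:
By the outcome, as a careful person would: the job done as asked, in the order asked, and still so for the second after the job is handed in, with the robot touching nothing.
It also fails if it takes over 45 s, if anything falls off the work surface, if the arm or the gripper's body presses on something with over 40 N, if the wrist force passes 120 N, or if a joint passes its speed limit or range.

## Robot

A 6-joint arm with a two-finger parallel gripper is mounted at the origin on the work surface; the furniture and walls round the work are solid. World frame = base frame: x ahead of the robot, y to its left, z up, the work surface at z = 0. Lengths are in m, angles in rad, forces in N, time in s.
With the tool pointing down it reaches from about 0.25 to 0.775 m from the base axis. Payload 4 kg.
Tool frame: the origin (TCP) lies at the very end of the fingers, on their centre line; the grasp point (between the pads) lies behind it (env.grasp_offset is the z of the grasp point in the tool frame, in m); z points along the fingers, y is the line along which they close (so a half turn about z gives the same grasp; the last joint's range is limited). The gripper opens to 94 mm and grips with 3 to 60 N. Pads are 16 mm wide; open, the fingers measure 119 mm over their backs; the gripper's body (75 mm by 177 mm) begins 78 mm behind the grasp point.
Start: joints at [-1.351, 0.087, 1.371, -0, 1.684, -0.103], TCP at [0.174, -0.522, 0.206] pointing down, gripper open.
Joint ranges: [-3.1, 3.1], [-0.76, 2.03], [0.27, 2.55], [-1.08, 4.22], [0.17, 2.65], [-2.57, 2.57]. Speed limits (rad/s): [2.79, 2.79, 3.14, 3.14, 3.14, 3.14].

## Interface

Orientations are given as a unit quaternion [w, x, y, z].
In Python, from workcell import status, imaging, env gives the robot as it stands.
- The arm moves only by the tool arm_command, never from a script. Its argument "commands" is text: rows parted by semicolons, each of 5 numbers parted by spaces: the shift along the world's x, y, z in m, then the turn about the world's z in degrees, then the opening, from 0 (shut) to 1 (fully open). In form: tx ty tz roll gripper; .... A call has 1 to 20 rows; each row shifts and turns the commanded pose from where the row before left it; what a row does not reach is not made up. A row lasts 1/10 s, in which the tool goes at most 50 mm and 8.59 degrees, less where a joint would pass 70% of its speed; a pose out of reach is approached as far as the arm can. A call with a gripper value outside its range is refused whole. The fingers move at their own pace and stop on an object; the grip force is fixed at half the most. Time passes only in rows, so rows that do not move let the fingers close. It gives the time, the measured TCP pose, the force, the opening and the grip force at its end, in the units of the state.
- status.observe(): the state, without advancing time (a new reading comes with each control period).
- imaging.get_image(name): name is "scene" or "top" or "wrist"; returns the picture (480x640x3 uint8, red, green, blue); there is no depth.
- imaging.get_calibration(name): a dict with "fx", "fy", "cx", "cy" (pixels), "dist" ([k1, k2, p1, p2, k3] as OpenCV has them; the pictures are not rectified), "R" (3x3) and "t" (3): a world point X has camera coordinates R X + t. Camera axes: x right, y down, z forward; pixel columns grow to the right and rows downward; lengths in m; the calibration is good to about 2 mm. A picture is of the moment at which its call begins: read the wrist's pose just before it. get_calibration takes no time and is no camera call; for the wrist camera it gives the pose at the moment of the call.
- env.sign_off(): hands the job in; it is judged then, once.
The state is a dict: "time_s": time; "joint_pos": joint angles; "joint_velocities": joint speeds; "joint_torque": joint torques, N m; "tool_pos": TCP position; "tool_rot": TCP orientation; "ft_force": force on the tool from outside, world axes, zero at the start; "moment": the same for the moment, N m; "grip_width": opening from 0.0 (shut) to 1.0 (fully open); "grip_force": force on a finger pad.
Only numpy, scipy, OpenCV 4.12 (cv2) and the standard library are available. Lean on these libraries where they do the work, as an engineer would, in place of code of your own. Each camera call takes 0.05 s, during which the arm holds its last target. There are 200 camera calls.

## Working session

There is one attempt and no reset: what is moved stays moved. The work goes in short steps, Python scripts to look and compute and a tool call to move; the robot and the scene stay as the last step left them, time stands still between calls to the robot, and variables do not carry over. Pictures are saved under pics/ and viewed, at most 10 in all, crops included, and the job is handed in when it is done.

Besides the shell and the picture viewer there is one more tool, called after "Request:" as name(argument=value, ...), one argument or row to a line, values as JSON. arm_command: Moves the arm, as the interface text tells. Its arguments: {"type":"object","properties":{"commands":{"type":"string"}},"required":["commands"]}

```bash
mkdir -p pics
python3 - <<'E'
from workcell import status, imaging, env
import cv2
for n in("scene","top"):
    im=imaging.get_image(n); cv2.imwrite(f"pics/{n}0.png",im[...,::-1])
    c=imaging.get_calibration(n); print(n,c)
print(status.observe()["time_s"],env.grasp_offset)
E
```

```text
scene {'fx': 471.0843665619021, 'fy': 471.0843665619021, 'cx': 316.4151964861622, 'cy': 243.60562507586064, 'dist': array([0.00032947, 0.        , 0.        , 0.        , 0.        ]), 'R': array([[ 0.8324677 ,  0.55397743,  0.0103217 ],
       [ 0.45477617, -0.67251836, -0.58386444],
       [-0.31650619,  0.49074235, -0.81178555]]), 't': array([-0.42962714, -0.18274602,  1.20267469])}
top {'fx': 580.5244761249384, 'fy': 580.5244761249384, 'cx': 319.5848919755885, 'cy': 238.16348088708304, 'dist': array([0.04399363, 0.        , 0.        , 0.        , 0.        ]), 'R': array([[-0.01908493, -0.9998164 , -0.00171247],
       [-0.9861423 ,  0.01910617, -0.1647978 ],
       [ 0.16480026, -0.00145641, -0.98632589]]), 't': array([-0.00914312,  0.56528646,  1.27740457])}
0.1 -0.0188
```

View pics/scene0.png

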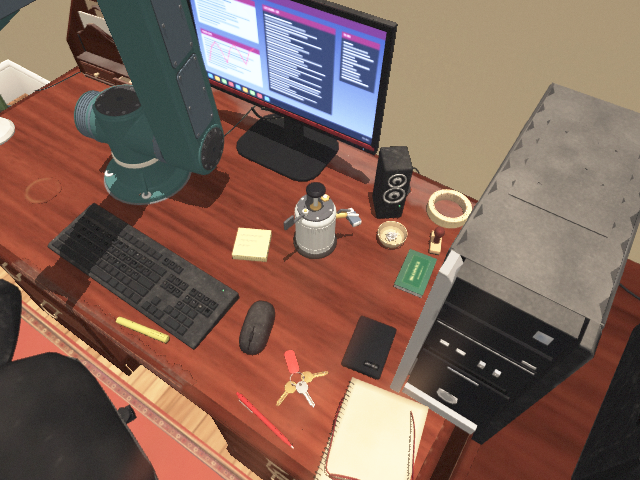

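View pics/top0.png

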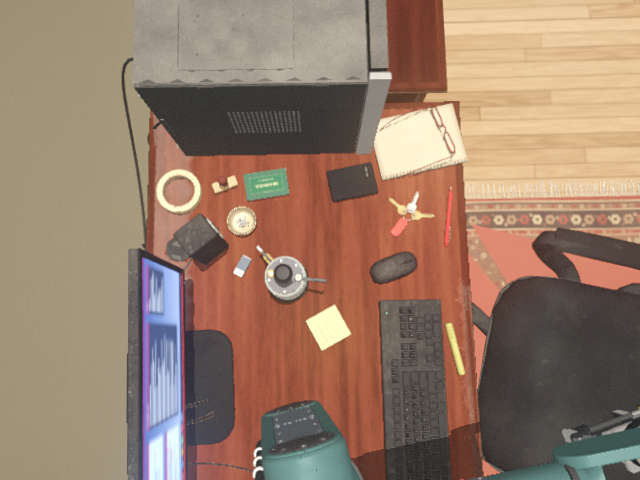

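The scene view shows the duster near (316,220), with its head at (316,190), paddle at about (290,220) and nozzle at (350,215). In the top view the head is at (283,272), the paddle at about (317,281) and the nozzle at (262,254). I'll zoom in on both.

Run:
```python
import cv2,numpy as np
a=cv2.imread("pics/scene0.png")[170:270,270:370]; b=cv2.imread("pics/top0.png")[235:315,240:340]
b=cv2.copyMakeBorder(b,0,20,0,0,cv2.BORDER_CONSTANT)
cv2.imwrite("pics/c0.png",cv2.resize(np.hstack([a,b]),(800,400),interpolation=cv2.INTER_CUBIC))
```

```text
(no output)
```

View pics/c0.png

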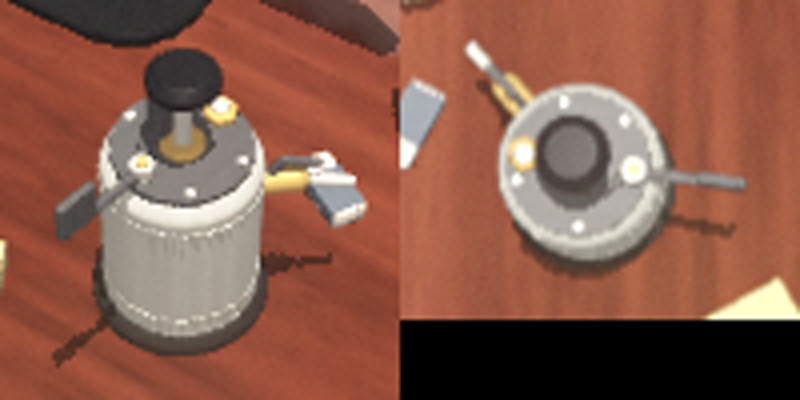

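In the crop the head top is at scene (316,188) and top (283.5,272.5). The paddle is at scene (289,223) and top (319.5,280). The pivot is at scene (305,210.5) and top (298,277.5), and the pin at scene (325.5,197) and top (270.5,273). I'll triangulate these.

```bash
cat > h.py <<'E'
from workcell import status, imaging, env
import cv2,numpy as np
def ray(c,uv):
    K=np.array([[c['fx'],0,c['cx']],[0,c['fy'],c['cy']],[0,0,1]])
    p=cv2.undistortPoints(np.array([[uv]],float),K,c['dist'])[0,0]
    d=c['R'].T@np.array([p[0],p[1],1]); return -c['R'].T@c['t'],d/np.linalg.norm(d)
def tri(rs):
    A=sum(np.eye(3)-np.outer(d,d) for o,d in rs);b=sum((np.eye(3)-np.outer(d,d))@o for o,d in rs)
    X=np.linalg.solve(A,b);return X,[np.linalg.norm(np.cross(X-o,d)) for o,d in rs]
def plane(r,z): o,d=r; return o+d*(z-o[2])/d[2]
E
python3 - <<'E'
from h import *
S=imaging.get_calibration("scene");T=imaging.get_calibration("top")
for n,s,t,z in [("head",(316,188.2),(283.5,272.5),.182),("paddle",(288.8,222.7),(319.5,280.5),.139),("pivot",(305.2,210.5),(298,277.5),.135),("pin",(325.5,196.7),(270.5,273.2),.133)]:
    print(n,*[np.round(q,4) for q in tri([ray(S,s),ray(T,t)])],plane(ray(S,s),z).round(4),plane(ray(T,t),z).round(4))
E
```

```text
head [0.4745 0.0555 0.1803] [0.0012 0.0012] [0.4762 0.0551 0.182 ] [0.4734 0.0546 0.182 ]
paddle [ 0.4601 -0.0179  0.1371] [0.0002 0.0002] [ 0.4611 -0.0189  0.139 ] [ 0.4597 -0.018   0.139 ]
pivot [0.4678 0.0276 0.1348] [0.0007 0.0007] [0.4684 0.028  0.135 ] [0.4673 0.0271 0.135 ]
pin [0.4789 0.086  0.1292] [0.001 0.001] [0.4814 0.0839 0.133 ] [0.4777 0.085  0.133 ]
```

The heights and spacings agree with the text. The duster's yaw is about -10.7°, its axis is at (0.4745, 0.0555), and the lock angle is about 0. Next I'll shut the gripper and move to the paddle's -x side.

Request:
arm_command(
  commands="0.02 0.0385 0 0 0;0.02 0.0385 0 0 0;0.02 0.0385 0 0 0;0.02 0.0385 0 0 0;0.02 0.0385 0 0 0;0.02 0.0385 0 0 0;0.02 0.0385 0 0 0;0.02 0.0385 0 0 0;0.02 0.0385 0 0 0;0.02 0.0385 0 0 0;0.02 0.0385 0 0 0;0.02 0.0385 0 0 0;0.015 0.0385 0 0 0;0 0 0 0 0;0 0 0 0 0",
)

```text
time_s: 1.6
tool_pos: [0.4292, -0.0205, 0.2049]
tool_rot: [0.0, 0.987, 0.162, -0.001]
ft_force: [0.2, -1.1, -0.7]
grip_width: 0.007
grip_force: 0.0
```

Request:
arm_command(
  commands="0 0 -0.025 0 0;0 0 -0.025 0 0;0 0 -0.02 0 0;0 0 0 0 0;0.0075 0.0015 0 0 0;0.0075 0.0015 0 0 0;0.008 -0.0015 0 0 0;0.008 -0.0015 0 0 0;0.007 0 0 0 0;0.007 0 0 0 0;0.006 0.001 0 0 0;0.006 0.0015 0 0 0;0.004 0.0015 0 0 0;0.004 0.0015 0 0 0;0 0 0 0 0",
)

```text
time_s: 3.1
tool_pos: [0.495, -0.0154, 0.1355]
tool_rot: [0.0, 0.987, 0.161, 0.0]
ft_force: [-0.3, 0.6, -0.9]
grip_width: 0.004
grip_force: 0.0
```

Run:
```python
from h import *
a=imaging.get_image("scene")[...,::-1][170:270,270:370]; b=imaging.get_image("top")[...,::-1][225:325,240:340]
cv2.imwrite("pics/c1.png",cv2.resize(np.hstack([a,b]),(800,400),interpolation=cv2.INTER_CUBIC))
```

```text
(no output)
```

View pics/c1.png

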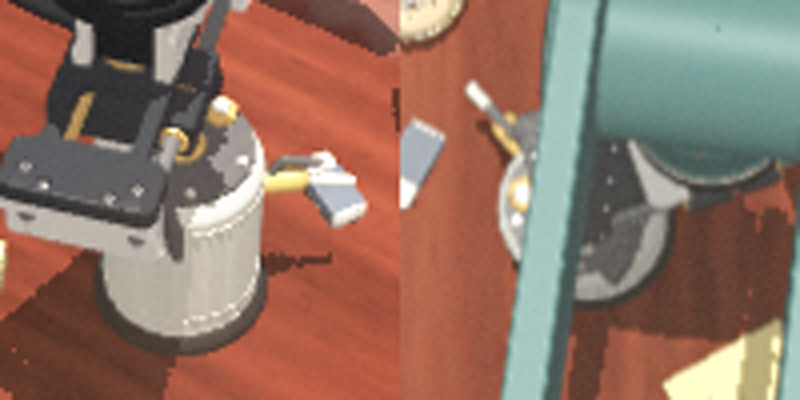

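The scene view shows the paddle swung to about crop (175,225), so the lock is around 1 rad. I'll back off, rise and move above the head.

Request:
arm_command(
  commands="-0.01 -0.01 0 0 0;-0.01 -0.01 0 0 0;0 0 0.04 0 0;0 0 0.035 0 0;0 0.03 0 0 0;0 0.03 0 0 0;0 0.03 0 0 0;0 0 0 0 0;0 0 0 0 0",
)

```text
time_s: 4.1
tool_pos: [0.4739, 0.0537, 0.2106]
tool_rot: [0.001, 0.987, 0.161, 0.0]
ft_force: [-0.5, 0.8, -0.5]
grip_width: 0.004
grip_force: 0.0
```

Run:
```python
from h import *
a=imaging.get_image("scene")[...,::-1][170:270,270:370]; b=imaging.get_image("wrist")[...,::-1]
cv2.imwrite("pics/c2.png",np.hstack([cv2.resize(a,(360,360),interpolation=cv2.INTER_CUBIC),cv2.resize(b,(440,330))[:360].__class__(0) if 0 else cv2.copyMakeBorder(cv2.resize(b,(440,330)),0,30,0,0,cv2.BORDER_CONSTANT)]))
```

```text
(no output)
```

View pics/c2.png

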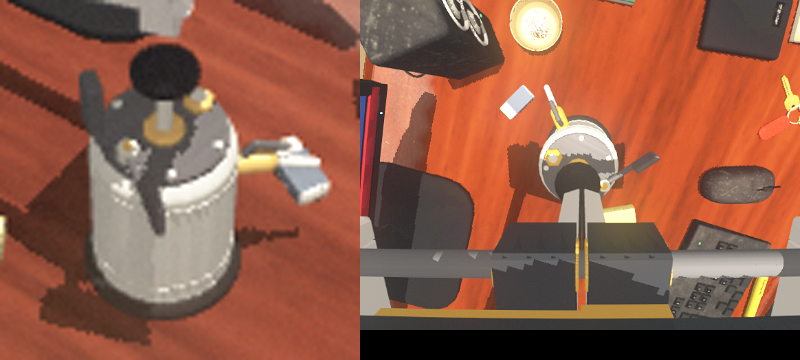

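The view shows the post well clear to the left at (90,85), the paddle pointing toward the camera, and the fingers above the head. I'll make a first stroke with a force check at the bottom.

Request:
arm_command(
  commands="0 0 -0.02 0 0;0 0 -0.01 0 0;0 0 -0.01 0 0;0 0 -0.01 0 0;0 0 -0.004 0 0;0 0 0 0 0;0 0 0 0 0",
)

```text
time_s: 4.9
tool_pos: [0.4742, 0.0531, 0.1589]
tool_rot: [0.001, 0.987, 0.16, 0.0]
ft_force: [-4.5, -0.9, 10.0]
grip_width: 0.005
grip_force: 4.9
```

Request:
arm_command(
  commands="0 0 -0.004 0 0;0 0 0 0 0;0 0 0 0 0",
)

```text
time_s: 5.2
tool_pos: [0.4743, 0.0531, 0.1562]
tool_rot: [0.001, 0.987, 0.16, 0.001]
ft_force: [-5.7, -1.1, 14.0]
grip_width: 0.006
grip_force: 7.3
```

Request:
arm_command(
  commands="0 0 -0.003 0 0;0 0 0 0 0;0 0 0 0 0",
)

```text
time_s: 5.5
tool_pos: [0.4744, 0.0531, 0.1561]
tool_rot: [0.001, 0.987, 0.16, 0.002]
ft_force: [-9.7, -1.8, 24.8]
grip_width: 0.003
grip_force: 12.4
```

The plunger bottoms out at z = 0.156 with about 25 N. I'll make full strokes of 36 mm.

Request:
arm_command(
  commands="0 0 0.018 0 0;0 0 0.018 0 0;0 0 0 0 0;0 0 0 0 0;0 0 -0.012 0 0;0 0 -0.012 0 0;0 0 -0.012 0 0;0 0 0 0 0;0 0 0 0 0;0 0 0 0 0",
)

```text
time_s: 6.5
tool_pos: [0.4753, 0.054, 0.156]
tool_rot: [0.001, 0.987, 0.161, 0.003]
ft_force: [-8.8, -0.7, 30.2]
grip_width: 0.005
grip_force: 15.0
```

Request:
arm_command(
  commands="0 0 0.018 0 0;0 0 0.018 0 0;0 0 0 0 0;0 0 0 0 0;0 0 -0.012 0 0;0 0 -0.012 0 0;0 0 -0.012 0 0;0 0 0 0 0;0 0 0 0 0;0 0 0.018 0 0;0 0 0.018 0 0;0 0 0 0 0;0 0 0 0 0",
)

```text
time_s: 7.8
tool_pos: [0.4735, 0.0544, 0.1831]
tool_rot: [-0.0, 0.987, 0.161, -0.002]
ft_force: [-1.4, -0.8, -0.3]
grip_width: 0.004
grip_force: 0.0
```

Run:
```python
from h import *
a=imaging.get_image("scene")[...,::-1][170:270,270:370]
cv2.imwrite("pics/c3.png",cv2.resize(a,(500,500),interpolation=cv2.INTER_CUBIC))
```

```text
(no output)
```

View pics/c3.png

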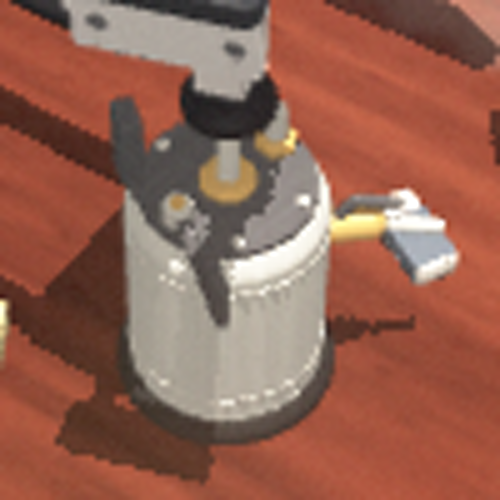

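The pin is partly out, with its top near crop (278,105). I'll make three more full strokes (extra ones do nothing), rising a little higher each time.

Request:
arm_command(
  commands="0 0 0.003 0 0;0 0 -0.013 0 0;0 0 -0.013 0 0;0 0 -0.012 0 0;0 0 0 0 0;0 0 0 0 0;0 0 0 0 0",
)

```text
time_s: 8.55
tool_pos: [0.4753, 0.0544, 0.156]
tool_rot: [0.001, 0.987, 0.161, 0.003]
ft_force: [-7.9, -0.1, 24.3]
grip_width: 0.006
grip_force: 12.1
```

Request:
arm_command(
  commands="0 0 0.019 0 0;0 0 0.019 0 0;0 0 0 0 0;0 0 0 0 0;0 0 -0.013 0 0;0 0 -0.013 0 0;0 0 -0.012 0 0;0 0 0 0 0;0 0 0 0 0;0 0 0 0 0",
)

```text
time_s: 9.55
tool_pos: [0.4752, 0.0544, 0.156]
tool_rot: [0.001, 0.987, 0.161, 0.003]
ft_force: [-8.0, -0.2, 28.1]
grip_width: 0.003
grip_force: 14.2
```

Request:
arm_command(
  commands="0 0 0.019 0 0;0 0 0.019 0 0;0 0 0 0 0;0 0 0 0 0;0 0 -0.013 0 0;0 0 -0.013 0 0;0 0 -0.012 0 0;0 0 0 0 0;0 0 0 0 0;0 0 0.019 0 0;0 0 0.019 0 0;0 0 0.045 0 0;0 0 0.045 0 0;-0.03 -0.03 0.01 0 0;-0.03 -0.03 0 0 0;-0.03 -0.03 0 0 0;-0.03 -0.03 0 0 0;0 0 0 0 0;0 0 0 0 0",
)

```text
time_s: 11.45
tool_pos: [0.354, -0.0658, 0.2864]
tool_rot: [-0.001, 0.987, 0.16, -0.001]
ft_force: [-0.1, 0.1, 0.4]
grip_width: 0.01
grip_force: 0.0
```

Run:
```python
from h import *
a=imaging.get_image("scene")[...,::-1][170:270,270:370]; b=imaging.get_image("top")[...,::-1][225:325,240:340]
cv2.imwrite("pics/c4.png",cv2.resize(np.hstack([a,b]),(800,400),interpolation=cv2.INTER_CUBIC))
```

```text
(no output)
```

View pics/c4.png

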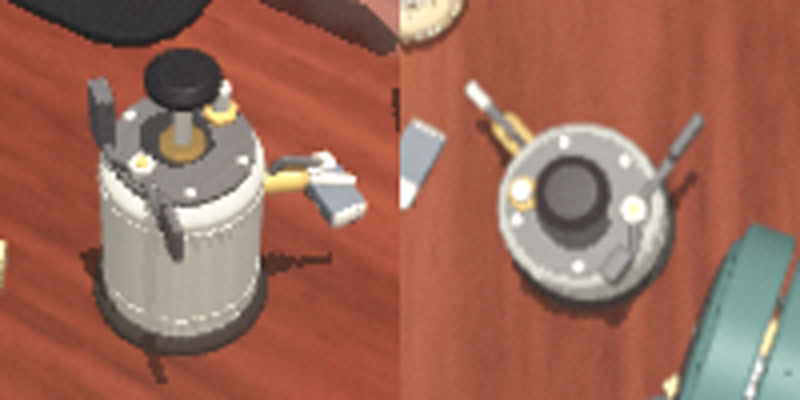

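The plunger is up and the lock is clear, with the paddle at about 1.1 rad. The pin stands at scene crop (223,84) and top crop (522,188). I'll check its height.

Run:
```python
from h import *
S=imaging.get_calibration("scene");T=imaging.get_calibration("top")
a=0.4745+.029*.186;b=.0555+.029*.983
for z in(.133,.14,.147):
    r=[]
    for c in(S,T):
        p=c['R']@[a,b,z]+c['t'];r.append((p[:2]/p[2]*c['fx']+[c['cx'],c['cy']]).round(1))
    print(z,r)
print(tri([ray(S,(325.7,191.5)),ray(T,(270.5,272))]))
im=imaging.get_image("scene")
print(im[184:202,324:328].mean(1).round().astype(int).tolist())
```

```text
0.133 [array([324.9, 196.4]), array([271. , 272.2])]
0.14 [array([325. , 194.1]), array([270.7, 271.8])]
0.147 [array([325.1, 191.9]), array([270.4, 271.4])]
(array([0.47962252, 0.08459353, 0.14712742]), [np.float64(0.0011674579651989676), np.float64(0.0011674579651990485)])
[[183, 92, 69], [180, 91, 68], [165, 88, 68], [141, 78, 63], [134, 76, 62], [119, 68, 57], [162, 137, 124], [175, 161, 152], [207, 199, 189], [174, 162, 150], [164, 152, 138], [180, 167, 148], [185, 172, 150], [195, 182, 151], [254, 239, 157], [255, 245, 158], [221, 180, 108], [160, 138, 109]]
```

The pin top measures 147 mm, so it is fully out.

```bash
python3 -c "
from workcell import env
print(env.sign_off())"
```

```text
the job is handed in; nothing more can be done
None
```

The duster is charged and handed in: lock swung clear at about 1.1 rad, six full strokes pumped, pin fully out (its top at 147 mm), plunger back up, and nothing else on the desk touched.

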